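Hook the specimen clamp's spring onto its post

ROBOT

A 7-joint arm with a two-finger parallel gripper is mounted at the origin on the work surface. World frame = base frame: x ahead of the robot, y to its left, z up, the work surface at z = 0. Lengths are in m, angles in rad, forces in N, time in s.
With the tool pointing down it reaches from about 0.4 to 0.85 m from the base axis. Payload 6.9 kg.
Tool frame: the origin (TCP) lies between the finger pads; the fingertips stand 22 mm ahead of it and the grasp point (between the pads) lies 3 mm ahead of it; z points along the fingers, y is the line along which they close (so a half turn about z gives the same grasp; the last joint's range is limited). The gripper opens to 85 mm and grips with 20 to 120 N. Pads are 22 mm wide; open, the fingers measure 114 mm over their backs; the gripper's body (76 mm by 85 mm) begins 54 mm behind the grasp point. The pads swing forward as they close: fully open they stand 13 mm farther back than shut.
Start: joints at [-1.056, 0.507, -0.238, 1.5, 0.126, 1.149, -0.155], TCP at [0.249, 0.573, 0.253] pointing down, gripper open.
Joint ranges: [-3.08, 3.08], [-0.24, 2.05], [-1.43, 1.35], [0, 2.5], [-1.52, 4.66], [0.17, 1.96], [-2.89, 2.89]. Speed limits (rad/s): [2.39, 2.39, 3.14, 3.14, 3.14, 3.14, 3.14].

INTERFACE

Orientations are given as a rotation vector (axis times angle).
In Python, from workcell import bot, optics gives the robot as it stands.
- The arm moves only by the tool jog_arm, never from a script. Its argument "plan" is one flat list of numbers, 7 for each row, row after row: the turn, a rotation vector about the tool's x, y, z in degrees, then the shift along the tool's x, y, z in cm, then the finger opening in cm, from 0 to 8.54. In form: [rx, ry, rz, x, y, z, jaw, rx, ry, rz, x, y, z, jaw, ...]. A call has 1 to 12 rows; each row is the pose to reach, as a shift and turn from the pose commanded when the call began, along the tool's axes at that moment; what a row does not reach only later rows make up. A row lasts 1/8 s, in which the tool goes at most 62.5 mm and 10.7 degrees, less where a joint would pass 70% of its speed; a pose out of reach is approached as far as the arm can. A call with a gripper value outside its range is refused whole. The fingers move at their own pace and stop on an object; "force" is the grip in N (left out, the last holds). Time passes only in rows, so rows that repeat a pose let the fingers close. It gives the time, the measured TCP pose, the force, the opening and the grip force at its end, in the units of the state.
- bot.sense(): the state, without advancing time (a new reading comes with each control period).
- optics.capture(name): name is "side" or "top" or "wrist"; returns (picture, depth): 420x560x3 uint8, blue, green, red; 420x560 float32, m along the optical axis (not along the pixel's ray), 0 where there is no reading.
- optics.camera_params(name): a dict with "fx", "fy", "cx", "cy" (pixels), "k1" (the pictures are not rectified: a ray, as slopes to the right and down, at radius r is drawn at 1 + k1 r^2 times it, then the intrinsics apply), "R" (3x3) and "t" (3): a world point X has camera coordinates R X + t. Camera axes: x right, y down, z forward; pixel columns grow to the right and rows downward; lengths in m; the calibration is good to about 2 mm. A picture is of the moment at which its call begins: read the wrist's pose just before it. camera_params takes no time and is no camera call; for the wrist camera it gives the pose at the moment of the call.
- bot.finish_job(): hands the job in; it is judged then, once.
The state is a dict: "time_s": time; "qpos": joint angles; "qd": joint speeds; "joint_efforts": joint torques, N m; "tool_pos": TCP position; "tool_rot": TCP orientation; "force": force on the tool from outside, world axes, zero at the start; "moment": the same for the moment, N m; "opening": opening from 0.0 (shut) to 1.0 (fully open); "finger_force": force on a finger pad.
Only numpy, scipy, OpenCV 4.12 (cv2) and the standard library are available. Lean on these libraries where they do the work, as an engineer would, in place of code of your own. Each camera call takes 0.05 s, during which the arm holds its last target. There are 200 camera calls.

TASK

The return spring of the specimen clamp has come off its post. Pick up the yellow spring puller, catch the red pin on the spring's hook with it, stretch the spring past the brass post and hook it on so that the spring stays stretched by itself; do not pull the spring with the fingers. Then lay the puller flat on its blue mat again, without dropping it, and leave the other things on the bench where they are.

Things in the scene. Friction and masses are not known exactly. Their poses are not given: they have to be found in the camera images.
- clamp: Specimen clamp, fixed: grey plate 340 x 140 x 12 mm, rock slab under a blue arm at its -x end. Origin: centre of the plate's underside, on the bench. x runs along the plate from the lug (x = -45 mm) to the brass post (x = +85 mm), both at y = 0; z up. Rock, arm and lug reach 75 mm high at x below -20 mm; beyond that only spring and post stand on the plate.
- lug (a point): Point on the vertical axis about which the spring swings, 40 mm above the bench (the spring's line). Axes as the clamp's.
- anchor_post: Brass post, fixed, 9 mm diameter with a 13 mm cap, top 50 mm above the bench, 130 mm from the lug. Origin: on its axis at the top face of the base plate (12 mm above the bench).
- spring_swing (a joint): Angle (rad) of the spring about the lug, seen from above, anticlockwise positive; at 0 it points along the clamp's x axis, straight at the post. It turns level, freely with slight friction (about 0.02 N m) and stays where it is left; stops at -0.45 and 0.9. It starts slack at 0.25 to 0.55.
- spring_stretch (a joint): Stretch (m) of the spring, 0 when slack (end stop), at most 0.060. Pull = 1.6 N + 130 N/m x stretch, towards the lug. Caught on the post it reads about 0.025; for the hook's tip to pass the post it must exceed 0.041 while swinging in (0.044 to 0.048 is good, about 7.5 N). The spring stays level: it cannot be lifted or tilted.
- spring_hook: Flat J of 5 mm dark wire, level, 40 mm above the bench. Origin: centre of its bend (radius 12 mm to mid-wire), 100 mm from the lug when slack; x points away from the lug. Shank on +y, bend on +x, tip on -y, ending 6.5 mm back from the origin: pull it out beyond the post, swing it clockwise to swing 0, let it back. Caught, its origin lies 5 mm nearer the lug than the post's axis.
- pin (a point): Middle of the red pin that stands up from the outermost part of the hook's bend: 6 mm diameter, 9 mm ball at its top. It lies on the spring's line 12 mm beyond the hook's origin, 60 mm above the bench (112 mm from the lug when slack); the pin is free from 43 to 68 mm height, its ball ends at 77.5 mm.
- puller: Loose spring puller, 0.08 to 0.17 kg, lying flat on the mat: yellow handle 80 x 22 x 24 mm high (along its x), with a flat J hook of 6 mm steel wire at its +x end, in the plane 12 mm above the handle's underside. Origin: centre of the handle's underside. The handle spans x = -40 to +40 mm; grasp it across y at x = 0.
- puller_hook (a point): Centre of the puller hook's bend: x = +78, y = 0, z = +12 mm from the puller's origin. Mid-wire 12 mm from it (18 mm clear inside); bend on +x, shank on +y, tip on -y, open towards the handle. It can be lowered over the pin; pulling along the puller's -x, the pin rests at x = +84 mm. With this point 53 to 64 mm above the bench it clears the post's cap and holds the pin.
- mat: Blue mat 160 (x) x 200 (y) x 3 mm, fixed on the bench. Origin: centre of its underside, on the bench.
- beaker: Glass beaker, 80 mm wide, 100 mm high, loose bystander. Origin: centre of its underside.
- wash_bottle: White squeeze bottle with yellow cap, 48 mm wide, 120 mm high, loose bystander. Origin: centre of its underside.
- grey_stone: Grey whetstone 30 x 90 x 22 mm, loose bystander. Origin: centre of its underside.
- orange_stone: Orange whetstone 30 x 90 x 26 mm, loose bystander. Origin: centre of its underside.
- rock: Rock specimen about 55 x 40 x 36 mm, loose bystander. Origin: centre of its underside.
- sample_box: Black sample box 55 x 55 x 50 mm, loose bystander. Origin: centre of its underside.
- loupe: Black loupe, 34 mm wide, 26 mm high, loose bystander. Origin: centre of its underside.
Mind the look-alikes: they are no part of the job. Of the things like the puller, leave any that is green or turquoise; of the rest the larger one is meant.

How it is judged:
By the outcome, as a careful person would: the job done as asked, in the order asked, and still so for the second after the job is handed in, with the robot touching nothing.
It also fails if it takes over 51 s, if anything falls off the work surface, if the arm or the gripper's body presses on something with over 40 N, if the wrist force passes 120 N, or if a joint passes its speed limit or range.

## Working session

There is one attempt and no reset: what is moved stays moved. The work goes in short steps, Python scripts to look and compute and a tool call to move; the robot and the scene stay as the last step left them, time stands still between calls to the robot, and variables do not carry over. Pictures are saved under pics/ and viewed, at most 13 in all, crops included, and the job is handed in when it is done.

Besides the shell and the picture viewer there is one more tool, called after "Call:" as a command line: name --argument value ..., lists and objects as JSON in quotes. jog_arm: Moves the arm, as the interface text tells. Its arguments: {"type":"object","properties":{"plan":{"type":"array","items":{"type":"number"}},"force":{"type":"number"}},"required":["plan"]}

```bash
mkdir -p pics; ls; cat > h.py <<'E'
import numpy as np, cv2
from workcell import bot, optics
def grab(n):
    P=optics.camera_params(n); im,d=optics.capture(n); return im,d,P
def undist(P,uv):
    K=np.array([[P['fx'],0,P['cx']],[0,P['fy'],P['cy']],[0,0,1]])
    uv=np.asarray(uv,float).reshape(-1,1,2)
    return cv2.undistortPoints(uv,K,np.array([P['k1'],0,0,0.])).reshape(-1,2)
def ray(P,uv):
    s=undist(P,uv); R=np.array(P['R']); t=np.array(P['t'])
    return -R.T@t, np.c_[s,np.ones(len(s))]@R
def plane(P,uv,z):
    c,d=ray(P,uv); return c+d*((z-c[2])/d[:,2])[:,None]
def deproj(P,uv,d):
    c,r=ray(P,uv); uv=np.asarray(uv).reshape(-1,2).astype(int)
    return c+r*d[uv[:,1],uv[:,0]][:,None]
def proj(P,X):
    K=np.array([[P['fx'],0,P['cx']],[0,P['fy'],P['cy']],[0,0,1]])
    return cv2.projectPoints(np.asarray(X,float).reshape(-1,1,3),cv2.Rodrigues(np.array(P['R']))[0],np.array(P['t'],float),K,np.array([P['k1'],0,0,0.]))[0].reshape(-1,2)
E
python3 - <<'E'
from h import *
import pickle
print(bot.sense())
for n in ("top","side"):
    im,d,P=grab(n); print(n,P); cv2.imwrite(f"pics/{n}0.png",im); pickle.dump((im,d,P),open(n+"0.pkl","wb"))
E
```

```text
pics
{'time_s': 0.0, 'qpos': array([-1.05550435,  0.50833034, -0.23754809,  1.50112362,  0.1256714 ,
        1.14888946, -0.15477866]), 'qd': array([ 8.81680943e-04, -8.07807039e-04,  8.86784223e-05, -2.76147867e-05,
        5.74854163e-04,  6.77220198e-05, -1.32573396e-04]), 'joint_efforts': array([ 8.53462898e-04, -6.20612454e+01, -2.18640134e+00, -2.49642384e+01,
        1.27113840e-02,  1.21947567e-02,  1.90227456e-05]), 'tool_pos': array([0.2488802 , 0.57281071, 0.25243827]), 'tool_rot': array([-6.39059819e-01, -3.07553461e+00,  2.71107604e-03]), 'force': array([-0.66253506,  0.21669977,  0.97715733]), 'moment': array([ 0.01865147, -0.00076622, -0.06741858]), 'finger_force': 0.0, 'opening': 0.9984874375621883}
top {'fx': 519.8803872356332, 'fy': 519.8803872356332, 'cx': 276.74615102345825, 'cy': 214.14525210967008, 'k1': -0.0272149117844849, 'R': array([[ 0.00785891, -0.99995957,  0.00437066],
       [-0.9956919 , -0.00822905, -0.09235763],
       [ 0.09238986, -0.003626  , -0.99571631]]), 't': array([0.04792487, 0.57080253, 1.64542965])}
side {'fx': 431.60857421329405, 'fy': 431.60857421329405, 'cx': 275.3422648063011, 'cy': 206.38810869080885, 'k1': -0.08394528464424457, 'R': array([[-0.99972692, -0.02264115,  0.00578527],
       [-0.01869795,  0.62651652, -0.77918383],
       [ 0.01401706, -0.77907922, -0.62676877]]), 't': array([0.5414476 , 0.00188044, 1.43734672])}
```

View pics/top0.png

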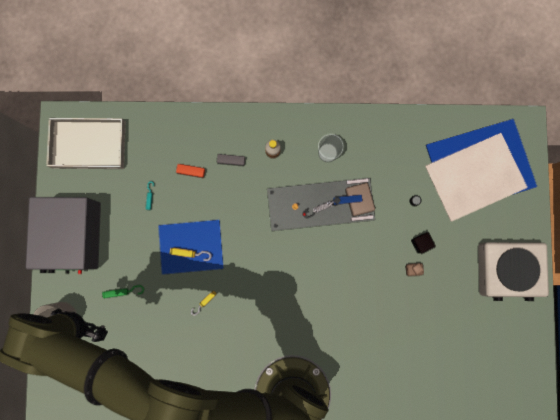

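View pics/side0.png

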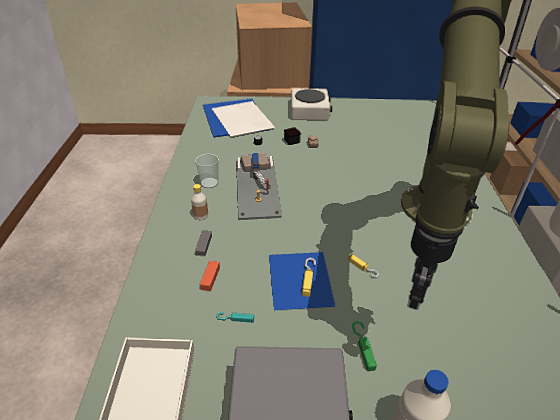

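Top picture: two yellow hook tools at (190,254) on the blue mat and (204,302) on the bench. There are also green (122,292) and turquoise (149,195) ones to leave alone. The mat one looks larger, so it fits. The clamp's post is near (295,206), the spring hook near (307,213) and the rock at (360,200). I'll confirm with an enlarged crop and measure.

```bash
python3 - <<'E'
from h import *
import pickle
im,d,P=pickle.load(open("top0.pkl","rb"))
a=cv2.resize(im[215:325,130:230],None,fx=4,fy=4,interpolation=cv2.INTER_CUBIC)
b=cv2.resize(im[170:240,260:380],(400,233),interpolation=cv2.INTER_CUBIC)
c=np.zeros((440,800,3),np.uint8); c[:,:400]=a; c[:233,400:]=b; cv2.imwrite("pics/crop1.png",c)
for n in ("top","side"):
    im,d,P=pickle.load(open(n+"0.pkl","rb")); hsv=cv2.cvtColor(im,cv2.COLOR_BGR2HSV)
    for nm,lo,hi,z in (("yellow",(22,150,100),(34,255,255),.027),("red",(0,120,60),(8,255,255),.07),("brass",(9,130,90),(21,255,255),.05),("blue",(108,150,60),(125,255,255),.003)):
        m=cv2.inRange(hsv,lo,hi); cs,_=cv2.findContours(m,cv2.RETR_EXTERNAL,cv2.CHAIN_APPROX_NONE)
        for k in cs:
            if len(k)<5: continue
            r=cv2.minAreaRect(k); bx=cv2.boxPoints(r); w=plane(P,bx,z)
            e=[np.linalg.norm(w[0]-w[1]),np.linalg.norm(w[1]-w[2])]
            L=(w[1]-w[0]) if e[0]>e[1] else (w[2]-w[1])
            print(n,nm,np.round(r[0]),"c",np.round(w.mean(0)[:2],4),"size",np.round(e,3),"ang",round(np.degrees(np.arctan2(L[1],L[0])),1),cv2.contourArea(k))
    if n=="top":
        m=cv2.inRange(hsv,(0,0,40),(180,60,95)); m[:170]=0;m[240:]=0;m[:,:255]=0;m[:,390:]=0
        m=cv2.morphologyEx(m,cv2.MORPH_CLOSE,np.ones((5,5)))
        k=max(cv2.findContours(m,cv2.RETR_EXTERNAL,cv2.CHAIN_APPROX_NONE)[0],key=cv2.contourArea)
        r=cv2.minAreaRect(k);w=plane(P,cv2.boxPoints(r),.012);print("plate",r,w.round(3).tolist(),w.mean(0))
E
```

```text
top yellow [207. 299.] c [0.2993 0.2706] size [0.055 0.013] ang -44.5 67.5
top yellow [182. 252.] c [0.4456 0.3533] size [0.02  0.074] ang -97.6 116.5
top yellow [273. 144.] c [0.8013 0.0682] size [0.022 0.022] ang -153.4 31.0
top red [ 80. 272.] c [0.3823 0.6642] size [0.009 0.009] ang -89.4 8.5
top red [304. 214.] c [ 0.5675 -0.0327] size [0.006 0.006] ang -179.8 3.5
top red [190. 170.] c [0.7037 0.3269] size [0.031 0.089] ang -99.1 235.5
top brass [214. 292.] c [0.3211 0.2482] size [0.003 0.01 ] ang -115.8 1.0
top brass [294. 206.] c [ 0.593  -0.0036] size [0.016 0.016] ang -179.8 19.5
top brass [554. 224.] c [ 0.5459 -0.8338] size [0.021 0.386] ang -180.0 311.5
top blue [190. 247.] c [0.4652 0.332 ] size [0.2   0.157] ang -84.2 2827.0
top blue [350. 199.] c [ 0.6245 -0.1883] size [0.07  0.019] ang -84.3 95.0
top blue [481. 165.] c [ 0.7412 -0.6229] size [0.318 0.239] ang -72.6 1732.0
plate ((340.20269775390625, 198.28379821777344), (11.392269134521484, 23.017030715942383), 54.462318420410156) [[0.618, -0.112, 0.012], [0.663, -0.174, 0.012], [0.632, -0.195, 0.012], [0.588, -0.134,
[... 1681 characters left out ...]
 ang -124.8 364.5
side blue [301. 280.] c [0.4622 0.3316] size [0.181 0.204] ang 88.9 3025.0
side blue [541. 195.] c [-0.4075 -0.0812] size [0.096 0.16 ] ang 90.8 373.5
side blue [255. 166.] c [ 0.6213 -0.22  ] size [0.012 0.021] ang 162.0 5.0
side blue [254. 157.] c [ 0.6287 -0.2857] size [0.02  0.058] ang 93.2 30.0
side blue [536. 131.] c [-0.616  -0.5585] size [0.227 0.053] ang -133.5 88.5
side blue [537. 116.] c [-0.6906 -0.7138] size [0.223 0.385] ang 65.0 372.0
side blue [230. 118.] c [ 0.7595 -0.6175] size [0.242 0.328] ang 96.6 377.5
side blue [557.  70.] c [-1.1225 -1.3471] size [0.029 0.058] ang 62.2 4.5
side blue [383.  48.] c [-0.1665 -1.9088] size [2.089 1.249] ang -93.2 12076.5
```

View pics/crop1.png

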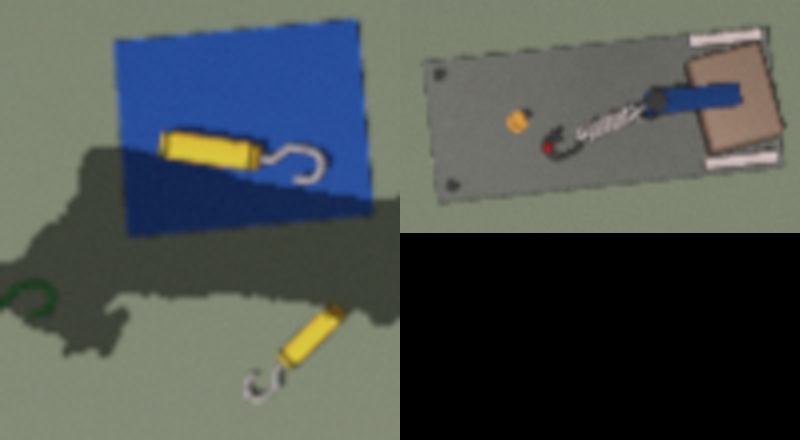

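The crop confirms it: the puller on the mat has the longer handle and larger hook, and the small yellow one on the bench is the decoy. The hook points image-right (world -y). The clamp's +x points image-left, and the red pin sits at about (304,214). I'll move above the puller first.

```bash
cat >> h.py <<'E'
from scipy.spatial.transform import Rotation as Ro
def downR(px):  # tool pointing down, tool y along puller y for puller-x world angle px (deg)
    a=np.radians(px+90); y=np.array([np.cos(a),np.sin(a),0]); z=np.array([0,0,-1.]); return np.c_[np.cross(y,z),y,z]
def go(p,px,q=None):
    s=bot.sense() if q is None else q; R0=Ro.from_rotvec(s['tool_rot']).as_matrix()
    print("t",round(s['time_s'],2),"turn",np.degrees(Ro.from_matrix(R0.T@downR(px)).as_rotvec()).round(2),"shift cm",(100*R0.T@(np.array(p)-s['tool_pos'])).round(2))
E
python3 - <<'E'
from h import *
go([.448,.356,.2],-97)
import pickle
im,d,P=pickle.load(open("top0.pkl","rb"))
w=plane(P,[[267.5,188.9],[272,230.9],[374.9,219.8],[370.4,178.4]],.012);print(w.round(4),w.mean(0))
x=w[0]+w[1]-w[2]-w[3];print(np.degrees(np.arctan2(x[1],x[0])),np.linalg.norm(x)/2)
E
```

```text
t 0.1 turn [-8.000e-02  6.000e-02  7.352e+01] shift cm [-26.9  -11.95   5.27]
[[ 0.6541  0.0832  0.012 ]
 [ 0.5172  0.0674  0.012 ]
 [ 0.5559 -0.2663  0.012 ]
 [ 0.6916 -0.2528  0.012 ]] [ 0.60470815 -0.09211729  0.012     ]
96.4997175771871 0.3370368105146273
```

Call:
jog_arm --plan '[0, 0, 10, -4, -1.8, 0.8, 8.5, 0, 0, 20, -8, -3.6, 1.6, 8.5, 0, 0, 30, -12, -5.3, 2.3, 8.5, 0, 0, 40, -16, -7.1, 3.1, 8.5, 0, 0, 50, -20, -8.9, 3.9, 8.5, 0, 0, 60, -23, -10.4, 4.6, 8.5, 0, 0, 68, -25.6, -11.4, 5, 8.5, 0, 0, 72, -26.6, -11.9, 5.3, 8.5, 0, 0, 73.5, -26.9, -12, 5.3, 8.5, 0, 0, 73.5, -26.9, -12, 5.3, 8.5]' --force 40

```text
time_s: 1.35
tool_pos: [0.4476, 0.3564, 0.2002]
tool_rot: [-2.351, -2.083, 0.0]
force: [-0.0, 0.3, 0.5]
opening: 0.997
finger_force: 0.0
```

```bash
python3 - <<'E'
from h import *
import pickle
s=bot.sense(); print(s['time_s'],s['tool_pos'],s['tool_rot'])
im,d,P=grab("wrist"); pickle.dump((im,d,P),open("w1.pkl","wb")); cv2.imwrite("pics/w1.png",im)
hsv=cv2.cvtColor(im,cv2.COLOR_BGR2HSV); m=cv2.inRange(hsv,(20,130,80),(36,255,255))
for k in cv2.findContours(m,cv2.RETR_EXTERNAL,cv2.CHAIN_APPROX_NONE)[0]:
    if cv2.contourArea(k)<100: continue
    r=cv2.minAreaRect(k); w=plane(P,cv2.boxPoints(r),.027); e=w[1]-w[0],w[2]-w[1]; e=sorted(e,key=np.linalg.norm)
    print(r,w.mean(0).round(4),[np.linalg.norm(v).round(4) for v in e],np.degrees(np.arctan2(e[1][1],e[1][0])))
print(P)
E
```

```text
1.35 [0.44760807 0.35638968 0.2001891 ] [-2.35096135e+00 -2.08347322e+00  4.22496773e-04]
((128.5760040283203, 277.16802978515625), (35.79697799682617, 22.894886016845703), 34.695152282714844) [0.299  0.2887 0.027 ] [np.float64(0.0246), np.float64(0.0323)] -46.639010688126305
((277.4999694824219, 189.99996948242188), (24.999996185302734, 73.99998474121094), 0.0) [0.4467 0.3543 0.027 ] [np.float64(0.0206), np.float64(0.0651)] 82.43177422306844
((278.0, 146.0), (8.0, 24.0), 90.0) [0.4517 0.3922 0.027 ] [np.float64(0.0065), np.float64(0.0196)] -6.9083298238274855
{'fx': 356.69549210965954, 'fy': 356.69549210965954, 'cx': 278.5305405310447, 'cy': 208.30239520290942, 'k1': -0.04355938123231195, 'R': array([[ 0.99271866, -0.12044637, -0.00152714],
       [-0.11431015, -0.94599039,  0.30337331],
       [-0.03798487, -0.30098978, -0.95287056]]), 't': array([-0.40157127,  0.3634346 ,  0.45292922])}
```

View pics/w1.png

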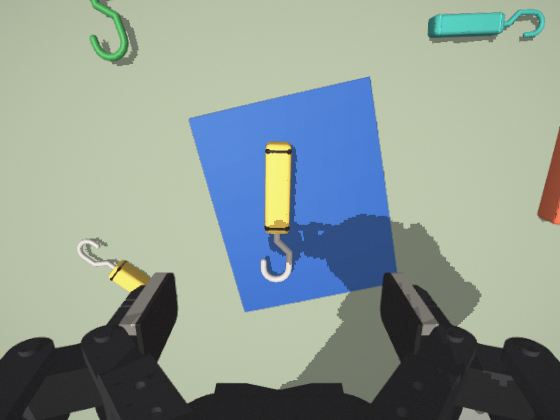

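The picture shows the puller at u 265–292, rows 142–234, with its hook bend around (277,267). Edges are parallel to the image columns.

```bash
python3 - <<'E'
from h import *
import pickle
im,d,P=pickle.load(open("w1.pkl","rb"))
print(-P['R'].T@P['t'])
g=cv2.inRange(cv2.cvtColor(im,cv2.COLOR_BGR2HSV),(20,130,80),(36,255,255))
a,b=plane(P,[[278.5,150],[278.5,229]],.027); print(a,b,(a+b)/2,np.linalg.norm(a-b))
print("top edge/bottom edge",plane(P,[[278.5,142.5],[278.5,233.5]],.027), plane(P,[[278.5,233.5]],.003))
h=plane(P,[[277,267]],.015)[0]; c=(a+b)/2; v=h-c; print("hook",h,np.linalg.norm(v[:2]),np.degrees(np.arctan2(v[1],v[0])))
for r in range(145,235,8):
    q=np.where(g[r])[0]; q=q[(q>250)&(q<310)]; print(r,q.min() if len(q) else 0,q.max() if len(q) else 0,end='; ')
dd=d[190,279]; print(deproj(P,[[279,190],[278,215]],d), deproj(P,[[240,200]],d))
E
```

```text
[0.45739601 0.4317649  0.3207133 ]
[0.45172282 0.38893896 0.027     ] [0.44335709 0.32000339 0.027     ] [0.44753996 0.35447117 0.027     ] 0.06944133277764876
top edge/bottom edge [[0.45246132 0.39502441 0.027     ]
 [0.44284438 0.31577853 0.027     ]] [[0.44165533 0.30630101 0.003     ]]
hook [0.4367136  0.27725338 0.015     ] 0.0779730575882062 -97.98115806683396
145 267 289; 153 266 286; 161 266 290; 169 266 290; 177 266 290; 185 265 289; 193 265 289; 201 265 289; 209 265 289; 217 265 288; 225 265 288; 233 271 284; [[0.44801498 0.3548576  0.02586271]
 [0.44453155 0.33326717 0.02786332]] [[0.4102581  0.34386387 0.00348276]]
```

```bash
python3 - <<'E'
from h import *
go([.4475,.3548,.029],-97.7)
E
```

```text
t 1.4 turn [-0.03 -0.01  0.84] shift cm [-0.18  0.04 17.13]
```

Call:
jog_arm --plan '[0, 0, 0.8, -0.2, 0, 4, 6, 0, 0, 0.8, -0.2, 0, 9, 6, 0, 0, 0.8, -0.2, 0, 13.5, 6, 0, 0, 0.8, -0.2, 0, 16, 6, 0, 0, 0.8, -0.2, 0, 17.1, 6, 0, 0, 0.8, -0.2, 0, 17.1, 4, 0, 0, 0.8, -0.2, 0, 17.1, 3, 0, 0, 0.8, -0.2, 0, 17.1, 1.5, 0, 0, 0.8, -0.2, 0, 17.1, 1.5, 0, 0, 0.8, -0.2, 0, 17.1, 1, 0, 0, 0.8, -0.2, 0, 17.1, 1, 0, 0, 0.8, -0.2, 0, 17.1, 1]' --force 60

```text
time_s: 2.9
tool_pos: [0.4482, 0.3546, 0.0307]
tool_rot: [-2.367, -2.066, -0.004]
force: [-1.4, 0.4, 6.8]
opening: 0.244
finger_force: 59.7
```

Call:
jog_arm --plan '[0, 0, 0, 0, 0, -1, 1, 0, 0, 0, 0, 0, -3, 1, 0, 0, 0, 0, 0, -6, 1, 0, 0, 0, 0, 0, -9, 1, 0, 0, 0, 0, 0, -10, 1, 0, 0, 0, 0, 0, -10, 1]' --force 60

```text
time_s: 3.65
tool_pos: [0.4478, 0.3541, 0.1298]
tool_rot: [-2.367, -2.065, -0.002]
force: [0.4, -0.2, -1.6]
opening: 0.24
finger_force: 58.8
```

```bash
python3 - <<'E'
from h import *
import pickle
s=bot.sense(); print(s['time_s'],s['tool_pos'],s['tool_rot'],s['force'],s['opening'])
im,d,P=grab("wrist"); pickle.dump((im,d,P,s),open("w2.pkl","wb")); cv2.imwrite("pics/w2.png",im)
# predicted: puller origin 26 mm below TCP, hook point
R=Ro.from_rotvec(s['tool_rot']).as_matrix(); px=-np.cross(R[:,1],[0,0,1.])
px=np.cross(R[:,1],[0,0,1.])
print(px); print(proj(P,s['tool_pos']+px*.078+R[:,2]*.014))
E
```

```text
3.65 [0.44783802 0.35408083 0.1297678 ] [-2.36711355e+00 -2.06549538e+00 -1.88134143e-03] [ 0.3690755  -0.23333881 -1.61893557] 0.23970607489413012
[-0.13546368 -0.99078201  0.        ]
[[277.68975258 421.10618089]]
```

View pics/w2.png

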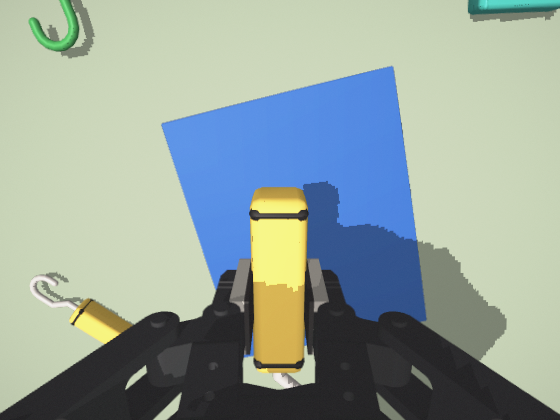

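The puller is held square, with the handle centred at u≈278. Next I go to a viewpoint where the wrist camera sees the pin and post beside the tool.

```bash
python3 - <<'E'
from h import *
import pickle
im,d,P,s=pickle.load(open("w2.pkl","rb"))
R=Ro.from_rotvec(s['tool_rot']).as_matrix(); px=np.cross(R[:,1],[0,0,1.])
rows=np.arange(222,360,12); X=deproj(P,[[278,r] for r in rows],d)-s['tool_pos']
a=np.c_[X@px,X@R[:,1],X@R[:,2]]; print((a*1000).round(1).tolist()); f=np.polyfit(a[:,0],a[:,2],1); print("pitch deg",np.degrees(np.arctan(f[0])),"top face below TCP mm",f[1]*1000)
# bands on that fitted plane
n=R[:,2]-f[0]*px; c,rr=ray(P,[[278,215],[278,365]])
for r in rr:
    t=(f[1]-n@(c-s['tool_pos']))/(n@r); p=c+t*r-s['tool_pos']; print("band x",p@px*1000, "y",p@R[:,1]*1000)
go([.489,-.106,.2],-68.5)
E
```

```text
[[-31.3, 0.2, 3.5], [-26.4, 0.2, 3.8], [-22.0, 0.2, 2.6], [-17.0, 0.2, 2.8], [-10.9, 0.2, 4.8], [-6.0, 0.2, 4.1], [-0.8, 0.2, 3.7], [4.7, 0.2, 3.7], [10.1, 0.2, 3.4], [16.3, 0.2, 3.9], [22.1, 0.2, 3.6], [28.3, 0.2, 3.7]]
pitch deg 0.33827952620253177 top face below TCP mm 3.650158114704386
band x -34.01466592357845 y 0.24544927858061
band x 34.195281296608414 y 0.20590686576808767
t 3.7 turn [-2.000e-02  1.000e-02 -2.928e+01] shift cm [-45.    10.34  -7.1 ]
```

Call:
jog_arm --plan '[0, 0, -1, -2, 0.5, -2, 1, 0, 0, -4, -6, 1.4, -4, 1, 0, 0, -8, -11, 2.5, -6, 1, 0, 0, -12, -17, 3.9, -7, 1, 0, 0, -16, -23, 5.3, -7.1, 1, 0, 0, -20, -29, 6.7, -7.1, 1, 0, 0, -24, -35, 8, -7.1, 1, 0, 0, -27, -40, 9.2, -7.1, 1, 0, 0, -29, -43.5, 10, -7.1, 1, 0, 0, -29.3, -45, 10.3, -7.1, 1, 0, 0, -29.3, -45, 10.3, -7.1, 1, 0, 0, -29.3, -45, 10.3, -7.1, 1]' --force 60

```text
time_s: 5.2
tool_pos: [0.4887, -0.1038, 0.1999]
tool_rot: [-1.764, -2.598, -0.001]
force: [-0.0, -0.0, -0.3]
opening: 0.238
finger_force: 58.8
```

```bash
python3 - <<'E'
from h import *
import pickle
s=bot.sense(); print(s['time_s'],s['tool_pos'],s['tool_rot'],s['force'],s['opening'])
im,d,P=grab("wrist"); pickle.dump((im,d,P,s),open("w3.pkl","wb")); cv2.imwrite("pics/w3.png",im)
hsv=cv2.cvtColor(im,cv2.COLOR_BGR2HSV)
for nm,m in (("red",cv2.inRange(hsv,(0,130,60),(7,255,255))|cv2.inRange(hsv,(173,130,60),(180,255,255))),("brass",cv2.inRange(hsv,(9,120,80),(21,255,255)))):
    for k in cv2.findContours(m,cv2.RETR_EXTERNAL,cv2.CHAIN_APPROX_NONE)[0]:
        if cv2.contourArea(k)>15: print(nm,cv2.boundingRect(k),cv2.minEnclosingCircle(k),cv2.contourArea(k))
E
```

```text
5.2 [ 0.48872571 -0.10380249  0.19986132] [-1.76437928e+00 -2.59765468e+00 -6.36079995e-04] [-0.000825   -0.03560426 -0.30582976] 0.23792436903441036
red (405, 146, 25, 16) ((417.0, 151.5), 12.816105842590332) 187.5
brass (262, 334, 20, 24) ((272.0, 346.0), 14.212770462036133) 47.5
brass (430, 118, 39, 23) ((449.0, 130.0), 19.416587829589844) 589.0
```

View pics/w3.png

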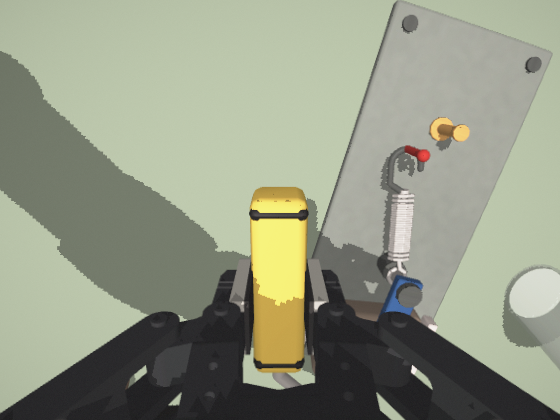

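This shows the pin's ball at (424,156), the post's cap at (461,132) and the lug's dark top at (409,295). Now I work out the geometry from those.

```bash
python3 - <<'E'
from h import *
import pickle
im,d,P,s=pickle.load(open("w3.pkl","rb"))
hsv=cv2.cvtColor(im,cv2.COLOR_BGR2HSV)
m=cv2.inRange(hsv,(0,130,60),(7,255,255))|cv2.inRange(hsv,(173,130,60),(180,255,255))
print([ (r,np.where(m[r])[0].min(),np.where(m[r])[0].max()) for r in range(147,162)])
ball=plane(P,[[424,155.5]],.073)[0]; cap=plane(P,[[461,132]],.050)[0]; lug=plane(P,[[409,295]],.075)[0]
base=plane(P,[[407,148.5]],.0425)[0]
bolt=plane(P,[[409.5,22],[533.5,64]],.014)
print("ball",ball,"base",base,"cap",cap,"lug?",lug, "post base",plane(P,[[441,128.5]],.012))
ang=lambda v:np.degrees(np.arctan2(v[1],v[0]))
c=plane(P,[[397,1],[551,54]],.012); e=c[1]-c[0]; print("plate corners",c,np.linalg.norm(e),"clamp x ang",ang(e)+90, "mid",c.mean(0))
a=np.radians(ang(e)+90); dx=np.array([np.cos(a),np.sin(a)])
print("post from plate",c.mean(0)[:2]-dx*.085)
v=cap-lug; print("lug-post",np.linalg.norm(v[:2]),ang(v)); L=cap[:2]-.13*dx; print("lug from post",L)
w=ball[:2]-L; print("pin r",np.linalg.norm(w),ang(w), "swing",np.radians(ang(w))-a)
E
```

```text
[(147, np.int64(405), np.int64(412)), (148, np.int64(405), np.int64(414)), (149, np.int64(405), np.int64(417)), (150, np.int64(405), np.int64(426)), (151, np.int64(405), np.int64(427)), (152, np.int64(407), np.int64(428)), (153, np.int64(409), np.int64(428)), (154, np.int64(411), np.int64(429)), (155, np.int64(413), np.int64(429)), (156, np.int64(416), np.int64(429)), (157, np.int64(417), np.int64(428)), (158, np.int64(418), np.int64(428)), (159, np.int64(418), np.int64(427)), (160, np.int64(419), np.int64(426)), (161, np.int64(421), np.int64(424))]
ball [ 0.56957138 -0.03272917  0.073     ] base [ 0.56788135 -0.03279964  0.0425    ] cap [ 0.59746644 -0.00628348  0.05      ] lug? [ 0.61099982 -0.13447985  0.075     ] post base [[ 0.59900469 -0.00646868  0.012     ]]
plate corners [[0.51956964 0.06723619 0.012     ]
 [0.65554762 0.08222963 0.012     ]] 0.13680210041674132 clamp x ang 96.29223001569605 mid [0.58755863 0.07473291 0.012     ]
post from plate [ 0.59687459 -0.00975504]
lug-post 0.12890873344834536 96.02625455195225
lug from post [ 0.61171438 -0.13550034]
pin r 0.11107630879826699 112.29688160573102 swing 0.2793338658806559
```

```bash
python3 - <<'E'
from h import *
go([.5398,.0385,.125],-67.7)
E
```

```text
t 5.25 turn [-0.01 -0.06 -0.65] shift cm [11.34  9.99  7.51]
```

Call:
jog_arm --plan '[0, 0, -0.6, 1.5, 1.3, 0.5, 1, 0, 0, -0.6, 4.5, 4, 1.5, 1, 0, 0, -0.6, 7.5, 6.6, 3, 1, 0, 0, -0.6, 10, 8.8, 4.5, 1, 0, 0, -0.6, 11.3, 10, 6, 1, 0, 0, -0.6, 11.3, 10, 7.2, 1, 0, 0, -0.6, 11.3, 10, 7.5, 1, 0, 0, -0.6, 11.3, 10, 7.5, 1, 0, 0, -0.6, 11.3, 10, 7.5, 1]' --force 60

```text
time_s: 6.38
tool_pos: [0.5406, 0.035, 0.1259]
tool_rot: [1.756, 2.604, 0.0]
force: [0.9, 0.5, -1.7]
opening: 0.241
finger_force: 58.9
```

```bash
python3 - <<'E'
from h import *
import pickle
s=bot.sense(); print(s['time_s'],s['tool_pos'],s['tool_rot'])
R=Ro.from_rotvec(s['tool_rot']).as_matrix(); px=np.cross(R[:,1],[0,0,1.]); print(px)
hook=s['tool_pos']+px*.078+R[:,2]*.0156; pin=np.array([.569,-.0327,.073]); out=[]
print("hook",hook)
for n in ("top","side"):
    im,d,P=grab(n); pickle.dump((im,d,P,s),open(n+"4.pkl","wb"))
    u=proj(P,[hook,pin,s['tool_pos']]); print(n,u.round(1).tolist())
    c=u[1].astype(int); im=im.copy(); x0,y0=c[0]-33,c[1]-30
    b=cv2.resize(im[y0:y0+60,x0:x0+66],(396,360),interpolation=cv2.INTER_CUBIC)
    print("origin",x0,y0); out.append(b)
cv2.imwrite("pics/c4.png",np.hstack(out)); go([.5398,.0385,.0755],-67.7)
E
```

```text
6.375 [0.54059597 0.03496647 0.12585634] [1.75575043e+00 2.60415026e+00 4.67647059e-04]
[ 0.37498409 -0.92703097  0.        ]
hook [ 0.56985833 -0.03734551  0.11025635]
top [[306.3, 212.0], [304.1, 213.4], [282.6, 221.0]]
origin 271 183
side [[267.1, 170.1], [267.4, 180.3], [275.6, 179.2]]
origin 234 150
t 6.47 turn [ 0.05  0.02 -0.24] shift cm [0.32 0.03 5.03]
```

View pics/c4.png

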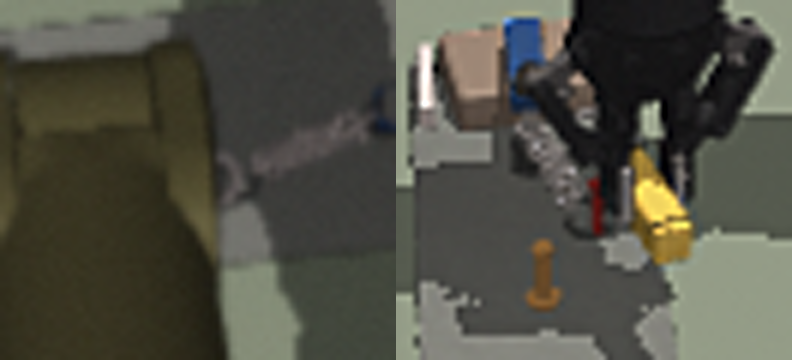

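The side view shows the red pin where predicted, at crop (597,205). The arm blocks the top view. The tool is still about 3 mm short, so I settle and lower a little before committing.

Call:
jog_arm --plan '[0, 0, -0.2, 0, 0, 0.5, 1, 0, 0, -0.2, 0, 0, 1, 1, 0, 0, -0.2, 0, 0, 1, 1, 0, 0, -0.2, 0, 0, 1, 1]' --force 60

```text
time_s: 6.98
tool_pos: [0.5404, 0.036, 0.1152]
tool_rot: [-1.749, -2.609, 0.0]
force: [-0.7, 0.1, -0.8]
opening: 0.243
finger_force: 58.9
```

```bash
python3 - <<'E'
from h import *
s=bot.sense(); print(s['tool_pos'],s['qd'].round(3)); go([.5398,.0385,.0755],-67.7)
E
```

```text
[0.54040369 0.03603585 0.11519149] [ 0.002 -0.002  0.001 -0.002 -0.     0.001  0.001]
t 6.97 turn [-0.01 -0.    0.02] shift cm [0.25 0.04 3.97]
```

Call:
jog_arm --plan '[0, 0, 0, 0.25, 0, 0.3, 1, 0, 0, 0, 0.25, 0, 0.6, 1, 0, 0, 0, 0.25, 0.05, 1, 1, 0, 0, 0, 0.25, 0.05, 1, 1]' --force 60

```text
time_s: 7.48
tool_pos: [0.5397, 0.0385, 0.1049]
tool_rot: [-1.749, -2.609, 0.001]
force: [0.2, 0.1, -1.1]
opening: 0.242
finger_force: 58.9
```

```bash
python3 - <<'E'
from h import *
s=bot.sense(); print(s['tool_pos'],s['qd'].round(3)); go([.5398,.0385,.0755],-67.7)
E
```

```text
[0.53974952 0.03850194 0.10485553] [-0.001 -0.007  0.001 -0.005  0.     0.007 -0.   ]
t 7.47 turn [-0.04 -0.01  0.02] shift cm [-0.    0.01  2.94]
```

Call:
jog_arm --plan '[0, 0, 0, 0, 0, 0.6, 1, 0, 0, 0, 0, 0, 1.3, 1, 0, 0, 0, 0, 0, 2, 1, 0, 0, 0, 0, 0, 2.6, 1, 0, 0, 0, 0, 0, 2.9, 1, 0, 0, 0, 0, 0, 2.9, 1]' --force 60

```text
time_s: 8.22
tool_pos: [0.5398, 0.0385, 0.076]
tool_rot: [-1.749, -2.609, 0.0]
force: [-0.2, -0.1, -1.7]
opening: 0.245
finger_force: 58.9
```

```bash
python3 - <<'E'
from h import *
s=bot.sense(); print(s['tool_pos'],s['force']); out=[]
for n in ("side","wrist"):
    im,d,P=grab(n); u=proj(P,[[.569,-.0327,.06]])[0]; print(n,u)
    if n=="side":
        x0,y0=int(u[0])-33,int(u[1])-30; out.append(cv2.resize(im[y0:y0+60,x0:x0+66],(396,360),interpolation=cv2.INTER_CUBIC)); print(x0,y0)
    else: out.append(cv2.resize(im,(404,303))) 
c=np.zeros((360,800,3),np.uint8); c[:,:396]=out[0]; c[:303,396:]=out[1]; cv2.imwrite("pics/c5.png",c)
go([.5398,.0385,.0755],-67.7)
E
```

```text
[0.53982629 0.03848205 0.07604158] [-0.20322171 -0.14727219 -1.66642361]
side [267.42119207 183.50757335]
234 153
wrist [278.9425668  415.57405144]
t 8.32 turn [0.01 0.01 0.02] shift cm [ 0.01 -0.02  0.09]
```

View pics/c5.png

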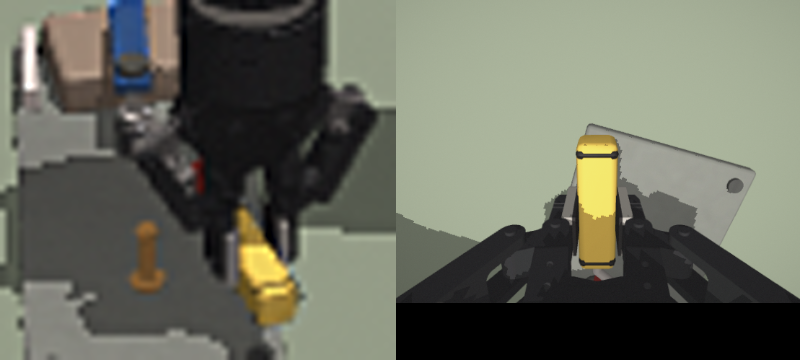

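The side and wrist pictures show the puller level and the pin undisturbed; a red trace at about (597,278) sits straight ahead of the handle. Contact force is nil. A gentle pull will check whether the pin is caught.

Call:
jog_arm --plan '[0, 0, 0, 0.5, 0, 0.1, 1, 0, 0, 0, 1, 0, 0.1, 1, 0, 0, 0, 1.5, 0, 0.1, 1, 0, 0, 0, 2, 0, 0.1, 1, 0, 0, 0, 2.5, 0, 0.1, 1, 0, 0, 0, 2.5, 0, 0.1, 1, 0, 0, 0, 2.5, 0, 0.1, 1]' --force 80

```text
time_s: 9.2
tool_pos: [0.5307, 0.0613, 0.0753]
tool_rot: [1.749, 2.609, -0.0]
force: [1.8, -3.3, -2.3]
opening: 0.236
finger_force: 83.6
```

```bash
python3 - <<'E'
from h import *
L=np.array([.6117,-.1355]); s=bot.sense(); R=Ro.from_rotvec(s['tool_rot']).as_matrix()
print("tool-frame force",R.T@s['force']); 
pin=s['tool_pos'][:2]-R[:2,0]*.084; w=pin-L
print("pin r",np.hypot(*w),"stretch",np.hypot(*w)-.112,"ang",np.degrees(np.arctan2(w[1],w[0])),s['tool_pos'])
for st,sw in ((.020,16.1),(.046,16.1),(.046,12),(.046,8),(.046,4),(.046,0),(.046,-1)):
    a=np.radians(96.2+sw); u=np.array([np.cos(a),np.sin(a)]); p=L+u*(.112+st+.084); print(st,sw); go([*p,.0755],96.2+sw-180)
E
```

```text
tool-frame force [-3.73103772  0.45480613  2.27307642]
pin r 0.12887250680723347 stretch 0.01687250680723347 ang 112.42558074095388 [0.53065342 0.06134031 0.0753329 ]
0.02 16.1
t 9.2 turn [0.01 0.02 0.01] shift cm [ 0.31  0.03 -0.02]
0.046 16.1
t 9.2 turn [0.01 0.02 0.01] shift cm [ 2.91  0.03 -0.02]
0.046 12
t 9.2 turn [0.02 0.02 4.11] shift cm [ 2.85  1.76 -0.02]
0.046 8
t 9.2 turn [0.02 0.02 8.11] shift cm [ 2.67  3.44 -0.02]
0.046 4
t 9.2 turn [ 0.02  0.02 12.11] shift cm [ 2.37  5.1  -0.02]
0.046 0
t 9.2 turn [ 0.02  0.02 16.11] shift cm [ 1.96  6.74 -0.02]
0.046 -1
t 9.2 turn [ 0.02  0.02 17.11] shift cm [ 1.84  7.15 -0.02]
```

Caught: 3.7 N matches a 17 mm stretch. Now I pull to about 46 mm.

Call:
jog_arm --plan '[0, 0, 0, 0.5, 0, 0, 1, 0, 0, 0, 1, 0, 0, 1, 0, 0, 0, 1.5, 0, 0, 1, 0, 0, 0, 2, 0, 0, 1, 0, 0, 0, 2.5, 0, 0, 1, 0, 0, 0, 2.9, 0, 0, 1, 0, 0, 0, 2.9, 0, 0, 1, 0, 0, 0, 2.9, 0, 0, 1]'

```text
time_s: 10.2
tool_pos: [0.5197, 0.0878, 0.0753]
tool_rot: [1.75, 2.608, -0.001]
force: [3.0, -7.1, -2.8]
opening: 0.234
finger_force: 83.5
```

```bash
cat > st.py <<'E'
from h import *
L=np.array([.6117,-.1355]); s=bot.sense(); R=Ro.from_rotvec(s['tool_rot']).as_matrix()
print("tool-frame force",R.T@s['force'],s['finger_force'],s['opening']); 
pin=s['tool_pos'][:2]-R[:2,0]*.084; w=pin-L
print("stretch",np.hypot(*w)-.112,"swing deg",np.degrees(np.arctan2(w[1],w[0]))-96.2,s['tool_pos'])
def tg(*l):
  for st,sw in l:
    a=np.radians(96.2+sw); u=np.array([np.cos(a),np.sin(a)]); p=L+u*(.112+st+.084); print(st,sw,end=' '); go([*p,.0755],96.2+sw-180)
E
python3 - <<'E'
from st import *
tg((.0465,14),(.0465,12),(.0465,10),(.0465,8),(.0465,6),(.0465,4),(.0465,2),(.0465,0))
E
```

```text
tool-frame force [-7.71026689  0.1219127   2.76012831] 83.53555083274841 0.2344454846737496
stretch 0.045493710736950174 swing deg 16.270659878508823 [0.51965103 0.08776225 0.07532803]
0.0465 14 t 10.2 turn [0.01 0.07 2.08] shift cm [ 0.08  0.93 -0.02]
0.0465 12 t 10.2 turn [0.01 0.07 4.08] shift cm [ 0.04  1.78 -0.02]
0.0465 10 t 10.2 turn [0.01 0.07 6.08] shift cm [-0.04  2.62 -0.02]
0.0465 8 t 10.2 turn [0.01 0.07 8.08] shift cm [-0.14  3.46 -0.02]
0.0465 6 t 10.2 turn [1.000e-02 7.000e-02 1.008e+01] shift cm [-0.27  4.3  -0.02]
0.0465 4 t 10.2 turn [ 0.02  0.07 12.08] shift cm [-0.44  5.13 -0.02]
0.0465 2 t 10.2 turn [ 0.02  0.07 14.08] shift cm [-0.63  5.95 -0.02]
0.0465 0 t 10.2 turn [ 0.02  0.07 16.08] shift cm [-0.85  6.77 -0.02]
```

Call:
jog_arm --plan '[0, 0, 2, 0.1, 0.9, 0, 1, 0, 0, 4, 0.05, 1.8, 0, 1, 0, 0, 6, 0, 2.6, 0, 1, 0, 0, 8, -0.1, 3.45, 0, 1, 0, 0, 8, -0.1, 3.45, 0, 1, 0, 0, 8, -0.1, 3.45, 0, 1]'

```text
time_s: 10.95
tool_pos: [0.5516, 0.0995, 0.0751]
tool_rot: [1.928, 2.48, -0.002]
force: [1.7, -7.5, -2.5]
opening: 0.232
finger_force: 83.6
```

```bash
python3 - <<'E'
from st import *
tg((.0465,6),(.0465,4),(.0465,2),(.0465,0),(.0465,-.5))
E
```

```text
tool-frame force [-7.67723578 -0.15797248  2.49851914] 83.57717156410217 0.23246944030423292
stretch 0.04656018220835283 swing deg 8.19659013535042 [0.55157292 0.0994895  0.07507955]
0.0465 6 t 10.95 turn [-0.04  0.09  2.07] shift cm [-0.02  0.91 -0.04]
0.0465 4 t 10.95 turn [-0.04  0.09  4.07] shift cm [-0.07  1.76 -0.04]
0.0465 2 t 10.95 turn [-0.04  0.09  6.07] shift cm [-0.14  2.6  -0.04]
0.0465 0 t 10.95 turn [-0.04  0.09  8.07] shift cm [-0.25  3.44 -0.04]
0.0465 -0.5 t 10.95 turn [-0.04  0.09  8.57] shift cm [-0.28  3.65 -0.04]
```

Call:
jog_arm --plan '[0, 0, 2, 0, 0.9, 0, 1, 0, 0, 4, -0.05, 1.75, 0, 1, 0, 0, 6, -0.1, 2.6, 0, 1, 0, 0, 8, -0.25, 3.45, 0, 1, 0, 0, 8, -0.25, 3.45, 0, 1, 0, 0, 8, -0.25, 3.45, 0, 1]'

```text
time_s: 11.7
tool_pos: [0.5852, 0.1053, 0.0749]
tool_rot: [2.097, 2.339, -0.004]
force: [1.1, -6.8, -2.1]
opening: 0.238
finger_force: 83.6
```

```bash
python3 - <<'E'
from st import *
tg((.0465,0),(.025,0),(.019,0))
E
```

```text
tool-frame force [-6.83828432  0.3222362   2.08437877] 83.60849976539612 0.23774610810829422
stretch 0.04627519929176439 swing deg 0.09162415170912652 [0.5851887  0.10532016 0.07489715]
0.0465 0 t 11.7 turn [-0.09  0.11  0.06] shift cm [ 0.02  0.03 -0.06]
0.025 0 t 11.7 turn [-0.09  0.11  0.06] shift cm [-2.13  0.03 -0.06]
0.019 0 t 11.7 turn [-0.09  0.11  0.06] shift cm [-2.73  0.03 -0.06]
```

Call:
jog_arm --plan '[0, 0, 0, -0.5, 0, 0, 1, 0, 0, 0, -1, 0, 0, 1, 0, 0, 0, -1.5, 0, 0, 1, 0, 0, 0, -2, 0, 0, 1, 0, 0, 0, -2.4, 0, 0, 1, 0, 0, 0, -2.4, 0, 0, 1, 0, 0, 0, -2.4, 0, 0, 1]'

```text
time_s: 12.58
tool_pos: [0.5881, 0.084, 0.0752]
tool_rot: [-2.094, -2.341, -0.0]
force: [0.7, -0.5, -1.3]
opening: 0.234
finger_force: 83.7
```

```bash
python3 - <<'E'
from st import *
tg((.025,0),(.019,0))
E
```

```text
tool-frame force [-0.52215545  0.60778446  1.32125361] 83.67054104804993 0.23372521912573166
stretch 0.024784964807265344 swing deg -0.19460669308681133 [0.58805304 0.08401381 0.07518421]
0.025 0 t 12.57 turn [-0.03 -0.05  0.18] shift cm [ 0.02 -0.02 -0.03]
0.019 0 t 12.57 turn [-0.03 -0.05  0.18] shift cm [-0.58 -0.02 -0.03]
```

The load is now on the post. I'll free the pin by moving 6 mm towards the lug, then lift.

Call:
jog_arm --plan '[0, 0, 0.2, -0.3, 0, 0, 1, 0, 0, 0.2, -0.55, 0, 0, 1, 0, 0, 0.2, -0.55, 0, 0, 1, 0, 0, 0.2, -0.55, 0, 0, 1]'

```text
time_s: 13.08
tool_pos: [0.589, 0.0775, 0.0753]
tool_rot: [-2.1, -2.337, 0.0]
force: [0.9, -0.0, -1.1]
opening: 0.237
finger_force: 83.7
```

```bash
python3 - <<'E'
from st import *
tg((.019,0))
E
```

```text
tool-frame force [-0.1236098   0.90559516  1.13934443] 83.6831796169281 0.2370942036111349
stretch 0.018163326591753834 swing deg -0.13423046970500252 [0.5889937  0.07745621 0.07526331]
0.019 0 t 13.07 turn [-0.   -0.   -0.08] shift cm [ 0.08 -0.04 -0.02]
```

Call:
jog_arm --plan '[0, 0, 0, 0.05, 0, -0.4, 1, 0, 0, 0, 0.05, 0, -0.8, 1, 0, 0, 0, 0.05, 0, -1.1, 1, 0, 0, 0, 0.05, 0, -1.1, 1]'

```text
time_s: 13.58
tool_pos: [0.5891, 0.0779, 0.0867]
tool_rot: [2.099, 2.337, 0.001]
force: [-0.2, -1.1, -1.0]
opening: 0.236
finger_force: 83.7
```

```bash
python3 - <<'E'
from st import *
im,d,P=grab("side"); u=proj(P,[[.597,0,.06]])[0].astype(int); x0,y0=u[0]-40,u[1]-36
cv2.imwrite("pics/c6.png",cv2.resize(im[y0:y0+72,x0:x0+80],(640,576),interpolation=cv2.INTER_CUBIC)); print(x0,y0)
E
```

```text
tool-frame force [-1.0204939  -0.34382074  1.02282005] 83.68307948112488 0.23620130868010877
stretch 0.0186293250179536 swing deg -0.2159414296447011 [0.58912928 0.0779391  0.08665855]
218 153
```

View pics/c6.png

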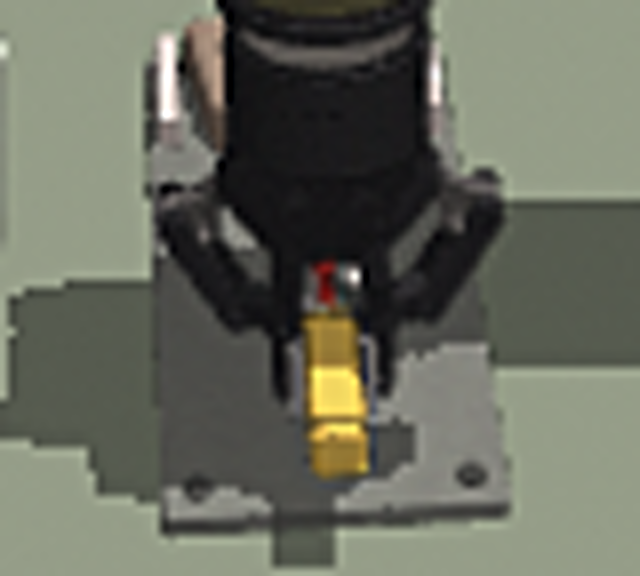

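The side crop shows the red pin at (327,280) inside the puller's hook, with the hook tip at (350,278), slightly nearer the tip side. I'll lift with a 1 mm correction.

Call:
jog_arm --plan '[0, 0, 0, 0, -0.1, -0.3, 1, 0, 0, 0, 0, -0.1, -0.7, 1, 0, 0, 0, 0, -0.1, -1.2, 1, 0, 0, 0, 0, -0.1, -1.9, 1, 0, 0, 0, 0, -0.1, -3, 1, 0, 0, 0, 0, -0.1, -5, 1, 0, 0, 0, 0, -0.1, -8, 1, 0, 0, 0, 0, -0.1, -9, 1, 0, 0, 0, 0, -0.1, -9, 1]'

```text
time_s: 14.75
tool_pos: [0.5882, 0.0779, 0.1769]
tool_rot: [2.099, 2.336, 0.002]
force: [0.3, -0.3, -0.5]
opening: 0.233
finger_force: 83.7
```

```bash
python3 - <<'E'
from st import *
go([.4475,.3548,.12],-97.7)
im,d,P=grab("wrist")
rows=np.arange(222,360,12); X=deproj(P,[[278,r] for r in rows],d)-s['tool_pos']; px=-R[:,0]
a=np.c_[X@px,X@R[:,1],X@R[:,2]]; f=np.polyfit(a[:,0],a[:,2],1); print("pitch",np.degrees(np.arctan(f[0])),f[1]*1000)
hsv=cv2.cvtColor(im,cv2.COLOR_BGR2HSV);m=cv2.inRange(hsv,(20,130,80),(36,255,255))
k=max(cv2.findContours(m,cv2.RETR_EXTERNAL,cv2.CHAIN_APPROX_NONE)[0],key=cv2.contourArea);print(cv2.boundingRect(k))
E
```

```text
tool-frame force [-0.34701792  0.29925957  0.53972585] 83.68531107902527 0.23349522161346836
stretch 0.018654700869952037 swing deg 0.18157306047089605 [0.58821825 0.07786594 0.17686321]
t 14.75 turn [ 0.08 -0.02 13.82] shift cm [ 29.04 -11.05   5.67]
pitch 0.5799677795715359 4.123131437779469
(250, 217, 58, 147)
```

Call:
jog_arm --plan '[0, 0, 0.5, 1.5, -0.6, 0, 1, 0, 0, 2, 5, -1.9, 0, 1, 0, 0, 4, 9, -3.5, 0, 1, 0, 0, 6, 13.5, -5.2, 0.5, 1, 0, 0, 8, 18, -6.9, 1, 1, 0, 0, 10, 22, -8.4, 2, 1, 0, 0, 12, 25.5, -9.7, 3.5, 1, 0, 0, 13.5, 28, -10.7, 5, 1, 0, 0, 13.8, 29, -11, 5.7, 1, 0, 0, 13.8, 29, -11, 5.7, 1, 0, 0, 13.8, 29, -11, 5.7, 1]'

```text
time_s: 16.18
tool_pos: [0.4486, 0.3532, 0.1197]
tool_rot: [2.366, 2.065, 0.0]
force: [0.7, -0.4, 0.6]
opening: 0.233
finger_force: 83.7
```

```bash
python3 - <<'E'
from st import *
go([.4475,.3548,.0325],-97.7)
out=[]
for n in ("top","side"):
    im,d,P=grab(n); u=proj(P,[[.597,0,.06]])[0].astype(int); x0,y0=u[0]-33,u[1]-33
    if n=="top": x0+=12
    print(n,x0,y0); out.append(cv2.resize(im[y0:y0+60,x0:x0+66],(396,360),interpolation=cv2.INTER_CUBIC))
    m=cv2.inRange(cv2.cvtColor(im,cv2.COLOR_BGR2HSV),(0,120,60),(8,255,255)); q=np.argwhere(m[y0:y0+60,x0:x0+66]); print(q.mean(0)[::-1]+[x0,y0] if len(q) else None, proj(P,[[.5967,.0007,.07]]))
cv2.imwrite("pics/c7.png",np.hstack(out))
E
```

```text
tool-frame force [-0.31483363  0.70446325 -0.64645875] 83.67998600006104 0.23312477893348274
stretch 0.32937240212114327 swing deg 17.078558125149 [0.44862949 0.3531704  0.1196633 ]
t 16.18 turn [ 0.05  0.02 -0.07] shift cm [ 0.15 -0.14  8.72]
top 272 171
[293.125 204.75 ] [[293.39218288 204.64678822]]
side 225 156
[258.36842105 189.52631579] [[258.49918983 186.8721444 ]]
```

View pics/c7.png

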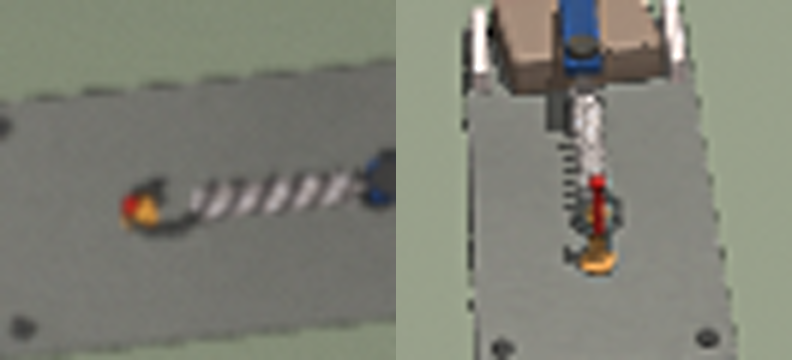

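The spring is stretched, with the pin at (293,205) top and (258,190) side, the predicted caught position beyond the post. Now I lower the puller onto the mat.

Call:
jog_arm --plan '[0, 0, 0, 0.15, -0.1, 2, 1, 0, 0, 0, 0.15, -0.1, 4.5, 1, 0, 0, 0, 0.15, -0.1, 6.5, 1, 0, 0, 0, 0.15, -0.1, 7.8, 1, 0, 0, 0, 0.15, -0.1, 8.3, 1, 0, 0, 0, 0.15, -0.1, 8.5, 1, 0, 0, 0, 0.15, -0.1, 8.5, 1]'

```text
time_s: 17.15
tool_pos: [0.4472, 0.3562, 0.0348]
tool_rot: [2.365, 2.068, 0.001]
force: [0.1, -0.7, -1.3]
opening: 0.23
finger_force: 83.7
```

Call:
jog_arm --plan '[0, 0, 0, 0, 0, 0.1, 1, 0, 0, 0, 0, 0, 0.2, 1, 0, 0, 0, 0, 0, 0.3, 1, 0, 0, 0, 0, 0, 0.4, 1, 0, 0, 0, 0, 0, 0.42, 1, 0, 0, 0, 0, 0, 0.42, 1]'

```text
time_s: 17.9
tool_pos: [0.4469, 0.3561, 0.0308]
tool_rot: [-2.365, -2.067, -0.001]
force: [-3.2, -1.5, 7.9]
opening: 0.236
finger_force: 85.0
```

Call:
jog_arm --plan '[0, 0, 0, 0, 0, -0.04, 1, 0, 0, 0, 0, 0, -0.04, 2.2, 0, 0, 0, 0, 0, -0.04, 2.6, 0, 0, 0, 0, 0, -0.04, 3.2, 0, 0, 0, 0, 0, -0.04, 4, 0, 0, 0, 0, 0, -0.04, 5, 0, 0, 0, 0, 0, -0.04, 5, 0, 0, 0, 0, 0, -1, 5, 0, 0, 0, 0, 0, -4, 5, 0, 0, 0, 0, 0, -9, 5, 0, 0, 0, 0, 0, -14, 5, 0, 0, 0, 0, 0, -17, 5]' --force 20

```text
time_s: 19.4
tool_pos: [0.4475, 0.3563, 0.2035]
tool_rot: [2.365, 2.067, 0.006]
force: [-0.0, 0.0, -0.7]
opening: 0.587
finger_force: 0.0
```

```bash
python3 - <<'E'
from h import *
s=bot.sense(); print(s['time_s'],s['tool_pos'],s['force'],s['opening'])
im,d,P=grab("wrist"); im2,_,P2=grab("top")
m=cv2.inRange(cv2.cvtColor(im2,cv2.COLOR_BGR2HSV),(0,120,60),(8,255,255)); q=np.argwhere(m[190:220,280:320]); print(q.mean(0)[::-1]+[280,190])
c=np.zeros((420,800,3),np.uint8); c[:,:560]=im; c[:240,560:]=im2[100:340:1,130:370]; cv2.imwrite("pics/c8.png",c)
print(deproj(P,[[278,150],[278,190],[278,225]],d))
E
```

```text
19.4 [0.44750012 0.35629487 0.20354739] [-0.01512189  0.03170932 -0.65335699] 0.5866447338162403
[293.28571429 204.57142857]
[[0.45215961 0.38876939 0.02709143]
 [0.44757666 0.35501532 0.02817798]
 [0.44309207 0.3219918  0.02432793]]
```

View pics/c8.png

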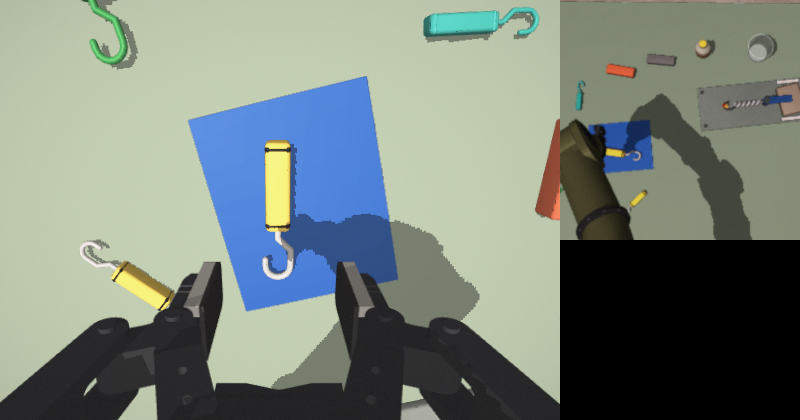

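The puller lies flat on the mat (handle at (278,187), level at 27 mm). The pin is still at (293,205) beyond the post, and nothing else has moved. I'm handing in.

```bash
python3 -c "
from workcell import bot
print(bot.finish_job())"
```

```text
the job is handed in; nothing more can be done
None
```

The spring is stretched and hooked on the brass post, the yellow puller lies flat on its blue mat, nothing else appears moved in the last pictures, and the job was handed in at about 19.5 s of the 51 s allowed.

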